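# Load the last carton, push the display tray home and shut its keeper bar

### The job

At the chocolate counter, set the loose carton flat on the floor of the display tray's empty pocket and let go of it, then push the tray gently all the way back along its guides until it meets the stop, and then swing the steel keeper bar shut in front of the tray until it clicks past its ball catch and is fully closed. Do not ram the tray or the bar, and leave the tin, the gift box and the scraper where they are.

Things in the scene. Friction and masses are not known exactly. Their poses are not given: they have to be found in the camera images.
- rack: fixed display rack of wood and metal. Origin: centre of the underside of its base board (370 x 270 mm, 12 mm thick, on the counter); x along the guides, away from the robot, y to the left, z up. The tray slides easily along x on the waxed board, between two low guide rails (tops at z = 21 mm, inner faces at y = +-67.5 mm). A rear stop (face at x = 170 mm) stops the tray.
- tray_home (a point): point fixed on the rack (x 0, y 0, z 24 mm in its frame), axes as the rack's: point tray_front comes to it when the tray is fully home.
- lamp_rail (a point): middle of the underside of the lamp rail, a beam fixed across the rack above the keeper bar: 290 (y) x 14 (x) mm, from z = 145 to 173 mm, on two 12 mm posts at y = +-125 mm. Its centre line lies 1 mm in front (-x) of tray_home. It bars a tool pointing straight down from tray_home and the shut bar: lean the tool back about 30 degrees, fingers forward and down under the rail.
- tray: black display tray, 170 (x) x 130 (y) x 22 mm high, walls and floor 4 mm, with chocolates fixed in it (tops below the walls). Origin: centre of its underside; x, y, z as the rack's. Starts pulled out towards the robot by about 145 to 175 mm. Loose, about 0.45 kg.
- tray_front (a point): centre of the outer face of the tray's front wall (towards the robot), 12 mm above the tray's underside: where to push. The wall's top is 10 mm above this point.
- tray_pocket (a point): centre of the floor of the tray's only empty pocket (its right front corner), 110 mm (x) x 58 mm (y) inside, walls 18 mm above this floor; axes as the tray's.
- carton: closed paper carton with a brown band, 100 (x) x 44 (y) x 44 mm high, lying loose on the counter to the right of the rack. Origin: centre of its underside; x along its length. It goes into the pocket with its length along the pocket's. About 0.2 kg.
- keeper (a joint): angle of the keeper bar, rad: 0 = shut (bar along the rack's -y, across the front of the tray), growing as it swings out level towards the robot (at 1.57 it points along the rack's -x); starts at 1.5 to 1.75, limit 1.9; stays where left. From about 0.09 to 0.04 the catch's sprung ball resists (some 8 N); beyond it the bar snaps to 0, a solid stop.
- keeper_hinge (a point): hinge axis of the keeper bar (vertical), at the bar's mid height, at x = -11 mm, y = 90 mm, z = 34 mm in the rack's frame. The bar is flat steel, 180 mm long from here, 10 mm thick, 24 mm high (z 22 to 46 mm in the rack's frame).
- keeper_end (a point): free end of the keeper bar, at its mid height, 180 mm from the hinge; a round nose there runs into the ball catch. The catch block (44 x 22 mm, top at z = 52 mm) stands at x = -16 mm, y = -113 mm in the rack's frame.
- tin: bystander: plain steel tin, 72 mm across, 75 mm high, standing; origin at the centre of its underside
- giftbox: bystander: black gift box, 124 x 124 x 44 mm; origin at the centre of its underside
- scraper: bystander: spatula about 200 mm long lying on the counter; origin at its underside near the middle
Not all that is in view belongs to the job. What is shaped like the tray but blue, pink or red is not meant.

How it is judged:
On the way, in this order (a step that is already met when the one before it is completed fails the run):
1. the carton lies flat on the floor of the tray's pocket, let go, with the tray still pulled out (x of carton in the frame of tray_pocket between -0.01 and 0.01 m and y of carton in the frame of tray_pocket between -0.012 and 0.012 m and z of carton in the frame of tray_pocket between -0.004 and 0.004 m and angle between carton's own z axis and vertical below 0.08 rad and contact force between the fingers and carton below 0.1 N and x of tray_front in the frame of tray_home below -0.05 m), for 0.2 s.
2. the tray is fully home against its stop, with the keeper bar still open (x of tray_front in the frame of tray_home above -0.003 m and value of joint keeper above 0.3 rad), for 0.2 s.
3. the keeper bar is past its catch and fully shut (value of joint keeper below 0.03 rad), for 0.2 s.
At the end, for the whole second after the job is handed in: The carton lies flat on the floor of the tray's pocket (within 10 mm along and 12 mm across of its centre, within 4 mm of the floor, tilt under 0.08 rad), the tray is within 3 mm of fully home, the keeper bar is past its catch within 0.03 rad of shut, and carton and tray are at rest (x of carton in the frame of tray_pocket between -0.01 and 0.01 m and y of carton in the frame of tray_pocket between -0.012 and 0.012 m and z of carton in the frame of tray_pocket between -0.004 and 0.004 m and angle between carton's own z axis and vertical below 0.08 rad and x of tray_front in the frame of tray_home above -0.003 m and value of joint keeper below 0.03 rad and linear speed of each of carton, tray below 0.02 m/s); the robot touches nothing.
It fails at once if the tray is pushed with more than 40 N (contact force between the fingers and tray above 40 N).
It fails at once if the keeper bar is pushed with more than 40 N (contact force between the fingers and keeper above 40 N).
It fails at once if the tin is moved more than 20 mm (distance of tin from where it was at the start of the episode above 0.02 m).
It fails at once if the giftbox is moved more than 20 mm (distance of giftbox from where it was at the start of the episode above 0.02 m).
It fails at once if the scraper is moved more than 20 mm (distance of scraper from where it was at the start of the episode above 0.02 m).
It also fails if it takes over 61 s, if anything falls off the work surface, if the arm or the gripper's body presses on something with over 40 N, if the wrist force passes 120 N, or if a joint passes its speed limit or range.

### The arm

A 6-joint arm with a two-finger parallel gripper is mounted at the origin on the work surface. World frame = base frame: x ahead of the robot, y to its left, z up, the work surface at z = 0. Lengths are in m, angles in rad, forces in N, time in s.
With the tool pointing down it reaches from about 0.3 to 0.875 m from the base axis. Payload 6.4 kg.
Tool frame: the origin (TCP) lies between the finger pads, 19 mm behind the fingertips; this is the grasp point; z points along the fingers, y is the line along which they close (so a half turn about z gives the same grasp; the last joint's range is limited). The gripper opens to 88 mm and grips with 3 to 60 N. Pads are 18 mm wide; open, the fingers measure 123 mm over their backs; the gripper's body (75 mm by 187 mm) begins 45 mm behind the grasp point.
Start: joints at [-1.336, 0.181, 1.607, -0, 1.354, -0.206], TCP at [0.245, -0.52, 0.257] pointing down, gripper open.
Joint ranges: [-2.99, 2.99], [-0.89, 2.07], [0.3, 2.58], [-1.14, 4.28], [0, 2.63], [-3.12, 3.12]. Speed limits (rad/s): [2.57, 2.57, 3.01, 3.14, 3.14, 3.14].

### API

Orientations are given as a 3x3 rotation matrix whose columns are the frame's x, y, z axes.
In Python, from rig import env gives the robot as it stands.
- The arm moves only by the shell command python3 -m inch 'ROWS' [OPENING] [FORCE]. ROWS is JSON, a list of rows, each an object of numbers: "dx", "dy", "dz": the shift along the tool's x, y, z in units of 8 cm (1.0 is 8 cm); "rx", "ry", "rz": the turn, a rotation vector about the tool's x, y, z in units of 180 degrees (1.0 is 180 degrees). A call has 1 to 12 rows; each row is the pose to reach, as a shift and turn from the pose commanded when the call began, along the tool's axes at that moment, turning the shorter way round; what a row does not reach only later rows make up. A row lasts 1/8 s, in which the tool goes at most 62.5 mm and 10.7 degrees, less where a joint would pass 70% of its speed; a pose out of reach is approached as far as the arm can. A call with a number of a shift or a turn outside -1 to 1 is refused whole. A call with a gripper value outside its range is refused whole. OPENING is the opening, from -1 (shut) to 1 (fully open), set as the call begins (- or left out, the last holds). The fingers move at their own pace and stop on an object; FORCE is the grip in N (left out, the last holds). Time passes only in rows, so rows that repeat a pose let the fingers close. It gives the time, the measured TCP pose, the force, the opening and the grip force at its end, in the units of the state.
- env.get_obs(): the state, without advancing time (a new reading comes with each control period).
- env.camera(name): name is "side" or "top" or "wrist"; returns a dict with "img" (420x560x3 uint8, red, green, blue), "fov_y" (degrees; the focal length in pixels is half the picture's height over the tangent of half this angle, whatever the lens; pixels are square), "cx", "cy" (the principal point, pixels), "T" (4x4, takes a point from camera to world coordinates). Camera axes: x right, y down, z forward; pixel columns grow to the right and rows downward; lengths in m; the calibration is good to about 2 mm. A picture is of the moment at which its call begins. There is no depth.
- env.finish_job(): hands the job in; it is judged then, once.
Trained networks look in the newest picture that a camera, given by its name, has taken for a name from the list of things; names that differ only in an ending like _2 or _b are one class to them, and where a whole thing is asked for, a point or a joint stands for the part that bears it (a point fixed in the world has none). Each returns a list of dicts, best first, with "score" (0 to 1); they miss things now and then, are a little off and sometimes report something else, mostly with a low value. They report only what shows in the picture. A call takes as long as a camera call. They do not tell look-alikes from the thing itself.
- env.look_for(camera, target): "pixel" ([row, column] in pixels, amid what is visible of it).
- env.cut_out(camera, target): "mask" (420x560 bool, what is visible of it) and "pixel" ([row, column] in pixels, amid what is visible of it).
- env.mark_of(camera, target): "pixel" ([row, column] in pixels: a listed point, or the origin of a listed thing).
The state is a dict: "time_s": time; "qpos": joint angles; "joint_velocities": joint speeds; "joint_efforts": joint torques, N m; "eef_pos": TCP position; "tool_rot": TCP orientation; "contact_force": force on the tool from outside, world axes, zero at the start; "ft_torque": the same for the moment, N m; "opening": finger opening in m; "finger_force": force on a finger pad.
Only numpy, scipy, OpenCV 4.12 (cv2) and the standard library are available. Lean on these libraries where they do the work, as an engineer would, in place of code of your own. Each camera call takes 0.05 s, during which the arm holds its last target. There are 200 camera calls.

## Working session

There is one attempt and no reset: what is moved stays moved. The work goes in short steps, Python scripts to look and compute and a shell command to move; the robot and the scene stay as the last step left them, time stands still between calls to the robot, and variables do not carry over. Pictures are saved under pics/ and viewed, at most 12 in all, crops included, and the job is handed in when it is done.

```bash
ls; mkdir -p pics
python3 - <<'E'
from rig import env
import cv2,numpy as np
for c in ["top","side"]:
    r=env.camera(c); cv2.imwrite(f"pics/{c}0.png",r["img"][:,:,::-1])
    print(c,r["fov_y"],r["cx"],r["cy"],np.round(r["T"],3).tolist())
    for t in ["tray_home","tray_front","tray_pocket","carton","keeper_hinge","keeper_end","lamp_rail","rack","tray","tin","giftbox","scraper"]:
        print(t,[(np.round(d["pixel"],1).tolist(),round(d["score"],2)) for d in env.mark_of(c,t)][:3])
print(env.get_obs())
E
```

```text
pics
top 47.43070286254411 276.5791860110942 214.74901499894898 [[-0.004, -0.994, 0.106, 0.335], [-1.0, 0.006, 0.018, -0.014], [-0.019, -0.106, -0.994, 1.648], [0.0, 0.0, 0.0, 1.0]]
tray_home [([171.4, 255.5], 0.79)]
tray_front [([255.0, 221.5], 0.91), ([213.5, 246.2], 0.8), ([175.9, 324.8], 0.79)]
tray_pocket [([180.5, 339.7], 0.87), ([203.2, 258.1], 0.81), ([276.7, 310.0], 0.68)]
carton [([219.5, 372.2], 0.79)]
keeper_hinge [([172.2, 228.8], 0.81)]
keeper_end [([223.3, 218.0], 0.66)]
lamp_rail [([164.0, 251.0], 0.57)]
rack [([174.4, 253.5], 0.87), ([171.5, 255.1], 0.5)]
tray [([268.1, 316.8], 0.88), ([166.1, 252.6], 0.7), ([166.8, 343.3], 0.68)]
tin [([176.9, 159.0], 0.76), ([222.5, 217.8], 0.62)]
giftbox [([169.7, 413.0], 0.85), ([201.0, 258.1], 0.26)]
scraper [([241.2, 155.1], 0.95)]
side 57.43968541785218 276.77399183831625 211.20908763138888 [[-0.669, -0.495, 0.554, -0.15], [-0.743, 0.456, -0.49, 0.578], [-0.01, -0.739, -0.673, 0.91], [0.0, 0.0, 0.0, 1.0]]
tray_home [([220.6, 222.6], 0.86), ([226.4, 224.5], 0.32)]
tray_front [([294.6, 255.2], 0.87), ([259.5, 324.3], 0.76), ([19
[... 595 characters left out ...]
nt_velocities': array([-1.26142939e-03,  8.93468406e-05, -8.04311439e-04, -6.52817941e-04,
        7.44237102e-04, -1.54374208e-03]), 'joint_efforts': array([ 2.27926452e-03, -4.33828533e+01, -3.42174697e+01,  7.05861161e-02,
        3.07759037e-02,  2.23042696e-05]), 'eef_pos': array([ 0.24535331, -0.5200539 ,  0.25742548]), 'tool_rot': array([[ 9.04420659e-01,  4.26641853e-01,  2.20409926e-05],
       [ 4.26641854e-01, -9.04420659e-01, -3.18930798e-05],
       [ 6.32740634e-06,  3.82483701e-05, -9.99999999e-01]]), 'contact_force': array([ 0.06328523, -0.51096863, -0.46243421]), 'ft_torque': array([ 0.05512687, -0.05092135, -0.05205291]), 'finger_force': 0.0, 'opening': 0.08857828327029442}
```

View pics/top0.png

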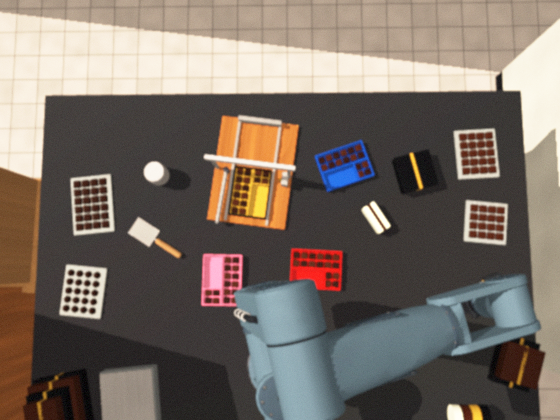

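View pics/side0.png

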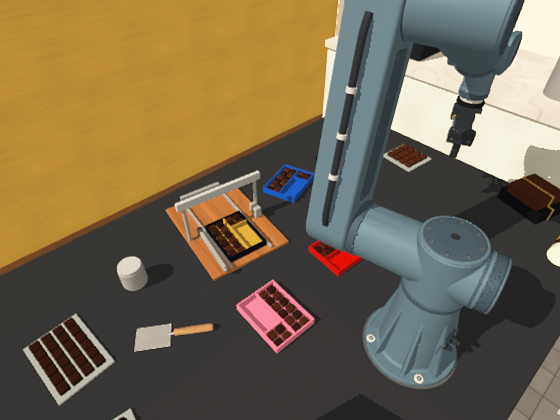

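The top view shows the rack at about (172,255). The black tray, with its golden pocket at (203,258), is on it. The carton is at (219,375), and the keeper is open along the left rail, with its end near (223,218). The side view shows the rack and the pocket at (240,248), but the arm hides the carton. Next I'll triangulate.

```bash
cat > h.py <<'E'
from rig import env
import cv2,numpy as np
np.set_printoptions(precision=4,suppress=True)
def ray(r,px):
    f=210/np.tan(np.radians(r["fov_y"]/2))
    d=r["T"][:3,:3]@np.array([(px[1]-r["cx"])/f,(px[0]-r["cy"])/f,1]); return r["T"][:3,3],d/np.linalg.norm(d)
def at_z(r,px,z):
    o,d=ray(r,px); return o+d*(z-o[2])/d[2]
def tri(rays):
    A=sum(np.eye(3)-np.outer(d,d) for o,d in rays); b=sum((np.eye(3)-np.outer(d,d))@o for o,d in rays)
    p=np.linalg.solve(A,b); return p,[round(1000*float(np.linalg.norm(np.cross(p-o,d))),1) for o,d in rays]
def proj(r,p):
    f=210/np.tan(np.radians(r["fov_y"]/2)); q=r["T"][:3,:3].T@(np.asarray(p)-r["T"][:3,3]); return np.array([r["cy"]+f*q[1]/q[2],r["cx"]+f*q[0]/q[2]])
def marks(c,ts):
    return {t:[(np.array(d["pixel"]),round(d["score"],2)) for d in env.mark_of(c,t)][:4] for t in ts}
def toolrow(target,R=None):
    """shift in tool axes /8cm from measured pose; turn rotvec/180deg"""
    o=env.get_obs(); s=o["tool_rot"].T@(np.asarray(target)-o["eef_pos"])/0.08
    out=[s]
    if R is not None: out.append(cv2.Rodrigues(o["tool_rot"].T@R)[0].ravel()/np.pi)
    return out
E
python3 - <<'E'
from h import *
t=env.camera("top");s=env.camera("side")
P={"home":((171.4,255.5),(220.6,222.6)),"pocket":((203.2,258.1),(240.5,248.7)),"hinge":((172.2,228.8),(229.5,200.8)),"kend":((223.3,218),(267.7,225.9)),"rail":((164,251),(190.9,217.1)),"rack":((174.4,253.5),(226.3,224.9))}
for k,(a,b) in P.items(): print(k,*tri([ray(t,a),ray(s,b)]))
print("front",at_z(t,(213.5,246.2),.024),"carton",at_z(t,(219.5,372.2),0))
m=[d for d in env.cut_out("top","carton")][0]["mask"]
pts=np.argwhere(m); print(m.sum(),pts.mean(0)); rr=cv2.minAreaRect(pts[:,::-1].astype(np.float32)); print(rr)
for q in cv2.boxPoints(rr): print(at_z(t,q[::-1],.044))
w=env.camera("wrist"); print(w["T"],w["fov_y"])
print(env.get_obs()["tool_rot"].T@(w["T"][:3,3]-env.get_obs()["eef_pos"]), env.get_obs()["tool_rot"].T@w["T"][:3,:3])
for tgt in ([.52,-.235,.33],[.5,.02,.4]): print(toolrow(tgt))
E
```

```text
home [0.6636 0.0924 0.0223] [6.1, 6.1]
pocket [0.551  0.0799 0.0051] [0.2, 0.2]
hinge [0.6561 0.1815 0.0462] [5.2, 5.2]
kend [0.4803 0.2155 0.0427] [2.9, 2.9]
rail [0.6608 0.0984 0.1558] [6.0, 6.0]
rack [0.6535 0.0973 0.0066] [2.1, 2.1]
front [0.5131 0.1194 0.024 ] carton [ 0.4921 -0.314   0.    ]
456 [217.4408 375.6952]
((375.6538391113281, 217.23074340820312), (29.399110794067383, 15.808956146240234), 56.3099365234375)
[ 0.5224 -0.269   0.044 ]
[ 0.5518 -0.3139  0.044 ]
[ 0.4688 -0.3662  0.044 ]
[ 0.4396 -0.3215  0.044 ]
[[ 0.4274 -0.8659 -0.2598  0.3126]
 [-0.9041 -0.409  -0.1241 -0.4878]
 [ 0.0012  0.2879 -0.9577  0.3853]
 [ 0.      0.      0.      1.    ]] 59.49652223706399
[ 0.0746 -0.0005 -0.1279] [[ 0.0008 -0.9577 -0.2879]
 [ 1.      0.0004  0.0014]
 [-0.0012 -0.2879  0.9577]]
[array([ 4.6253, -1.7574, -0.9074])]
[array([ 5.7593, -4.7469, -1.7823])]
```

```bash
for i in 1; do python3 -m inch '[{"dx":0.5,"dy":-0.12,"dz":0.09},{"dx":0.98,"dy":-0.24,"dz":0.18}]' 1 ; done
python3 -m inch '[{"dx":0.5,"dy":-0.12,"dz":0.09},{"dx":0.98,"dy":-0.24,"dz":0.18}]' | tail -3
python3 -m inch '[{"dx":0.5,"dy":-0.12,"dz":0.09},{"dx":0.98,"dy":-0.24,"dz":0.18}]' | tail -3
python3 -m inch '[{"dx":0.5,"dy":-0.12,"dz":0.09},{"dx":0.98,"dy":-0.24,"dz":0.18},{"dx":0.98,"dy":-0.24,"dz":0.18}]' | tail -3
python3 - <<'E'
from h import *
w=env.camera("wrist"); cv2.imwrite("pics/w1.png",w["img"][:,:,::-1])
print(marks("wrist",["carton"]), proj(w,[.495,-.317,.044]))
np.save("w1T.npy",w["T"])
m=env.cut_out("wrist","carton")
for k in m[:1]:
    pts=np.argwhere(k["mask"]); rr=cv2.minAreaRect(pts[:,::-1].astype(np.float32)); print(k["score"],rr)
    for q in cv2.boxPoints(rr): print(q,at_z(w,q[::-1],.044))
E
```

```text
{'carton': []} [-259.8673  162.8026]$[0]: bad value
$[0]: bad value
$[0]: bad value
$[0]: bad value
```

View pics/w1.png

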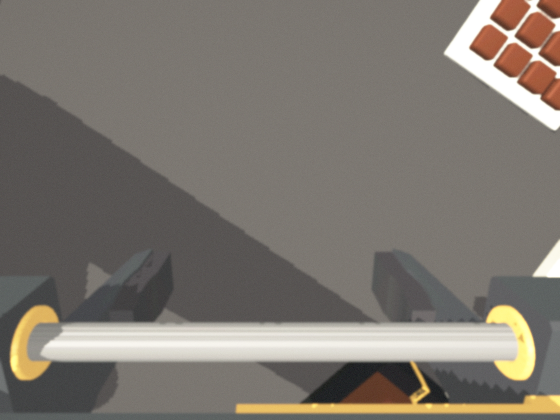

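The picture shows only the fingers at rows 250–400 and bare counter, because the rows were refused. Each row probably needs all six numbers, so I'll retry that way.

```bash
python3 -m inch '[{"dx":0.5,"dy":-0.12,"dz":0.09,"rx":0,"ry":0,"rz":0},{"dx":0.98,"dy":-0.24,"dz":0.18,"rx":0,"ry":0,"rz":0}]' 1
```

```text
time_s: 1.9
eef_pos: [0.3085, -0.4689, 0.2429]
tool_rot: [[0.905, 0.425, 0.0], [0.425, -0.905, -0.0], [0.0, 0.0, -1.0]]
contact_force: [0.9, 0.1, -0.3]
opening: 0.0884
finger_force: 0.0
```

```bash
python3 -m inch '[{"dx":0.5,"dy":-0.12,"dz":0.09,"rx":0,"ry":0,"rz":0},{"dx":0.98,"dy":-0.24,"dz":0.18,"rx":0,"ry":0,"rz":0}]' | grep bad
python3 -m inch '[{"dx":0.5,"dy":-0.12,"dz":0.09,"rx":0,"ry":0,"rz":0},{"dx":0.98,"dy":-0.24,"dz":0.18,"rx":0,"ry":0,"rz":0}]' | grep bad
python3 -m inch '[{"dx":0.3,"dy":-0.12,"dz":0.09,"rx":0,"ry":0,"rz":0},{"dx":0.5,"dy":-0.24,"dz":0.18,"rx":0,"ry":0,"rz":0},{"dx":0.5,"dy":-0.24,"dz":0.18,"rx":0,"ry":0,"rz":0}]'
python3 - <<'E'
from h import *
w=env.camera("wrist"); cv2.imwrite("pics/w2.png",w["img"][:,:,::-1])
print(marks("wrist",["carton"]), proj(w,[.495,-.317,.044]))
m=env.cut_out("wrist","carton")
for k in m[:1]:
    pts=np.argwhere(k["mask"]); rr=cv2.minAreaRect(pts[:,::-1].astype(np.float32)); print(k["score"],rr)
    for q in cv2.boxPoints(rr): print(q,at_z(w,q[::-1],.044))
E
```

```text
time_s: 2.78
eef_pos: [0.4615, -0.332, 0.1991]
tool_rot: [[0.904, 0.428, -0.001], [0.428, -0.904, 0.001], [-0.001, -0.002, -1.0]]
contact_force: [-0.6, -0.6, -0.2]
opening: 0.0881
finger_force: 0.0
{'carton': [(array([137.5, 276.9]), 0.57)]} [144.9647 273.5771]
0.58 ((278.69512939453125, 141.756103515625), (133.07000732421875, 59.743465423583984), 83.6598129272461)
[241.6586  78.9268] [ 0.5283 -0.2753  0.044 ]
[301.0366  72.3293] [ 0.551  -0.3124  0.044 ]
[315.7317 204.5854] [ 0.4664 -0.3682  0.044 ]
[256.3537 211.183 ] [ 0.4408 -0.3274  0.044 ]
```

View pics/w2.png

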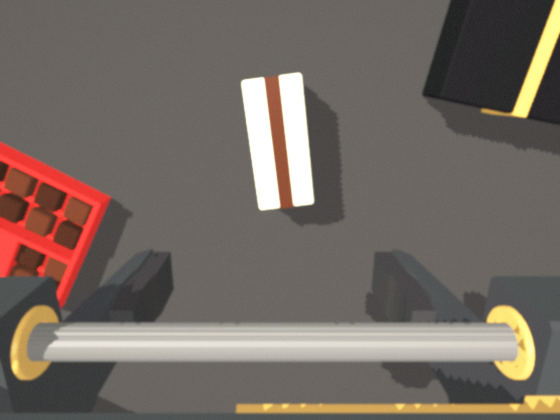

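The carton is at about row 141, column 278, and its top measures 102 x 44 mm at z = 44 mm, as it should. I'll turn the tool half round so the camera faces the robot when placing, then move over the carton and look again.

```bash
python3 -m inch '[{"dx":0.2,"dy":0,"dz":0,"rx":0,"ry":0,"rz":-0.06},{"dx":0.3,"dy":0,"dz":0,"rx":0,"ry":0,"rz":-0.12},{"dx":0.4,"dy":0,"dz":0,"rx":0,"ry":0,"rz":-0.18},{"dx":0.45,"dy":0.12,"dz":0,"rx":0,"ry":0,"rz":-0.24},{"dx":0.45,"dy":0.12,"dz":0,"rx":0,"ry":0,"rz":-0.30},{"dx":0.45,"dy":0.12,"dz":0,"rx":0,"ry":0,"rz":-0.36},{"dx":0.45,"dy":0.12,"dz":0,"rx":0,"ry":0,"rz":-0.42},{"dx":0.45,"dy":0.12,"dz":0,"rx":0,"ry":0,"rz":-0.48},{"dx":0.45,"dy":0.12,"dz":0,"rx":0,"ry":0,"rz":-0.52}]' |grep eef
python3 -m inch '[{"dx":0,"dy":0,"dz":0,"rx":0,"ry":0,"rz":-0.06},{"dx":0,"dy":0,"dz":0,"rx":0,"ry":0,"rz":-0.12},{"dx":0,"dy":0,"dz":0,"rx":0,"ry":0,"rz":-0.18},{"dx":0,"dy":0,"dz":0,"rx":0,"ry":0,"rz":-0.24},{"dx":0,"dy":0,"dz":0,"rx":0,"ry":0,"rz":-0.30},{"dx":0,"dy":0,"dz":0,"rx":0,"ry":0,"rz":-0.36},{"dx":0,"dy":0,"dz":0,"rx":0,"ry":0,"rz":-0.42},{"dx":0,"dy":0,"dz":0,"rx":0,"ry":0,"rz":-0.48},{"dx":0,"dy":0,"dz":0,"rx":0,"ry":0,"rz":-0.52},{"dx":0,"dy":0,"dz":0,"rx":0,"ry":0,"rz":-0.52}]'
python3 - <<'E'
from h import *
w=env.camera("wrist"); cv2.imwrite("pics/w3.png",w["img"][:,:,::-1])
print(marks("wrist",["carton"]), proj(w,[.497,-.32,.044]),env.get_obs()["qpos"])
m=env.cut_out("wrist","carton")
for k in m[:1]:
    pts=np.argwhere(k["mask"]); rr=cv2.minAreaRect(pts[:,::-1].astype(np.float32)); print(k["score"],rr)
    c=[at_z(w,q[::-1],.044) for q in cv2.boxPoints(rr)]; print(np.array(c),np.mean(c,0))
print(toolrow([.497,-.3205,.041],cv2.Rodrigues(np.array([0,0,.56+np.pi]))[0]@np.diag([1,-1,-1.])))
E
```

```text
eef_pos: [0.4976, -0.3278, 0.2003]
time_s: 5.3
eef_pos: [0.4977, -0.3276, 0.2003]
tool_rot: [[-0.845, -0.534, 0.0], [-0.534, 0.845, -0.001], [-0.0, -0.001, -1.0]]
contact_force: [0.4, 0.4, -0.2]
opening: 0.0882
finger_force: 0.0
{'carton': [(array([181.9, 280.7]), 0.85)]} [194.6172 280.4697] [-0.7806  0.2812  1.6065 -0.0001  1.2535 -2.9139]
0.83 ((280.5, 188.5), (56.99999237060547, 124.99998474121094), 0.0)
[[ 0.5511 -0.3137  0.044 ]
 [ 0.4632 -0.3674  0.044 ]
 [ 0.44   -0.3309  0.044 ]
 [ 0.5254 -0.2733  0.044 ]] [ 0.4949 -0.3213  0.044 ]
[array([-0.0347,  0.0752,  1.9873]), array([-0.0001, -0.    ,  0.0011])]
```

```bash
python3 -m inch '[{"dx":-0.02,"dy":0.08,"dz":0.5,"rx":0,"ry":0,"rz":0},{"dx":-0.02,"dy":0.08,"dz":1,"rx":0,"ry":0,"rz":0}]' |grep eef
python3 -m inch '[{"dx":0,"dy":0,"dz":0.4,"rx":0,"ry":0,"rz":0},{"dx":0,"dy":0,"dz":0.7,"rx":0,"ry":0,"rz":0},{"dx":0,"dy":0,"dz":0.98,"rx":0,"ry":0,"rz":0},{"dx":0,"dy":0,"dz":0.98,"rx":0,"ry":0,"rz":0}]' |grep eef
python3 -m inch '[{"dx":0,"dy":0,"dz":0,"rx":0,"ry":0,"rz":0},{"dx":0,"dy":0,"dz":0,"rx":0,"ry":0,"rz":0},{"dx":0,"dy":0,"dz":0,"rx":0,"ry":0,"rz":0},{"dx":0,"dy":0,"dz":0,"rx":0,"ry":0,"rz":0},{"dx":0,"dy":0,"dz":0,"rx":0,"ry":0,"rz":0},{"dx":0,"dy":0,"dz":0,"rx":0,"ry":0,"rz":0}]' -1 15
```

```text
eef_pos: [0.4963, -0.3204, 0.1196]
eef_pos: [0.4948, -0.3193, 0.0396]
time_s: 6.95
eef_pos: [0.4963, -0.3204, 0.0418]
tool_rot: [[-0.844, -0.537, 0.0], [-0.537, 0.844, -0.0], [-0.0, -0.001, -1.0]]
contact_force: [0.1, -0.4, 2.3]
opening: 0.0439
finger_force: 15.0
```

```bash
python3 -m inch '[{"dx":0,"dy":0,"dz":-0.3,"rx":0,"ry":0,"rz":0},{"dx":0,"dy":0,"dz":-1,"rx":0,"ry":0,"rz":0}]' |grep eef
python3 -m inch '[{"dx":0,"dy":0,"dz":-0.5,"rx":0,"ry":0,"rz":0},{"dx":-0.2,"dy":0.3,"dz":-1,"rx":0,"ry":0,"rz":0},{"dx":-0.55,"dy":0.84,"dz":-1,"rx":0,"ry":0,"rz":0}]' |grep eef
python3 -m inch '[{"dx":-0.28,"dy":0.42,"dz":-0.06,"rx":0,"ry":0,"rz":0},{"dx":-0.55,"dy":0.84,"dz":-0.12,"rx":0,"ry":0,"rz":0}]' |grep eef
python3 -m inch '[{"dx":-0.28,"dy":0.42,"dz":-0.06,"rx":0,"ry":0,"rz":0},{"dx":-0.55,"dy":0.84,"dz":-0.12,"rx":0,"ry":0,"rz":0}]' |grep eef
python3 -m inch '[{"dx":-0.28,"dy":0.42,"dz":-0.1,"rx":0,"ry":0,"rz":0},{"dx":-0.55,"dy":0.84,"dz":-0.2,"rx":0,"ry":0,"rz":0}]' |grep eef
python3 -m inch '[{"dx":-0.28,"dy":0.42,"dz":-0.06,"rx":0,"ry":0,"rz":0.05},{"dx":-0.55,"dy":0.84,"dz":-0.2,"rx":0,"ry":0,"rz":0.11},{"dx":-0.55,"dy":0.84,"dz":-0.2,"rx":0,"ry":0,"rz":0.17},{"dx":-0.55,"dy":0.84,"dz":-0.2,"rx":0,"ry":0,"rz":0.226},{"dx":-0.55,"dy":0.84,"dz":-0.2,"rx":0,"ry":0,"rz":0.226}]'
python3 - <<'E'
from h import *
w=env.camera("wrist"); cv2.imwrite("pics/w4.png",w["img"][:,:,::-1])
m=marks("wrist",["tray_home","tray_front","tray_pocket","keeper_hinge","keeper_end","rack","tray","carton"])
Z=dict(tray_home=.024,tray_front=.024,tray_pocket=.016,keeper_hinge=.034,keeper_end=.034,rack=0,tray=.012,carton=.2)
for k,v in m.items():
    for p,s in v: print(k,p,s,at_z(w,p,Z[k]))
E
```

```text
eef_pos: [0.4938, -0.3181, 0.1186]
eef_pos: [0.4987, -0.2416, 0.2051]
eef_pos: [0.4976, -0.1579, 0.2106]
eef_pos: [0.4987, -0.0778, 0.2202]
eef_pos: [0.4996, 0.0025, 0.2362]
time_s: 8.95
eef_pos: [0.5009, 0.0816, 0.252]
tool_rot: [[-0.99, 0.141, -0.001], [0.141, 0.99, 0.0], [0.001, -0.0, -1.0]]
contact_force: [-0.5, -0.5, -3.0]
opening: 0.044
finger_force: 15.0
tray_front [ 16.5 379. ] 0.88 [0.3763 0.1942 0.024 ]
tray_front [247.1 273.3] 0.65 [0.58   0.0719 0.024 ]
keeper_hinge [305.2 389. ] 0.61 [0.6598 0.1858 0.034 ]
keeper_end [137.6 416.4] 0.79 [0.485  0.2199 0.034 ]
tray [11.8 36.4] 0.93 [ 0.3272 -0.1089  0.012 ]
carton [248.7 269.2] 0.61 [0.5052 0.0798 0.2   ]
carton [305.5 391.7] 0.22 [0.5487 0.1426 0.2   ]
```

View pics/w4.png

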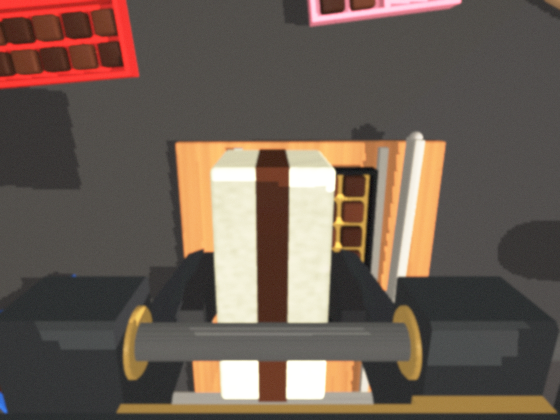

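The carton covers the tray in this view. Board front edge: row 142, columns 177–444. Keeper: from (135,415) to (300,398). I'll shift left and forward for a clear view.

```bash
python3 -m inch '[{"dx":-0.16,"dy":0.5,"dz":-0.1,"rx":0,"ry":0,"rz":0},{"dx":-0.32,"dy":1,"dz":-0.2,"rx":0,"ry":0,"rz":0},{"dx":-0.32,"dy":1,"dz":-0.2,"rx":0,"ry":0,"rz":0},{"dx":-0.32,"dy":1,"dz":-0.2,"rx":0,"ry":0,"rz":0}]'|grep eef
python3 - <<'E'
from h import *
w=env.camera("wrist"); cv2.imwrite("pics/w5.png",w["img"][:,:,::-1]); np.savez("w5.npz",**{k:v for k,v in w.items()})
m=marks("wrist",["tray_home","tray_front","tray_pocket","keeper_hinge","keeper_end","rack","tray","carton"])
Z=dict(tray_home=.024,tray_front=.024,tray_pocket=.016,keeper_hinge=.034,keeper_end=.034,rack=0,tray=.012,carton=.2)
for k,v in m.items():
    for p,s in v: print(k,p,s,at_z(w,p,Z[k]))
big=cv2.resize(w["img"][:,:,::-1],(800,600),interpolation=cv2.INTER_CUBIC); cv2.imwrite("pics/w5b.png",big)
E
```

```text
eef_pos: [0.5377, 0.1566, 0.2681]
tray_front [295.1  35.9] 0.87 [ 0.6444 -0.1315  0.024 ]
tray_front [138.  228.1] 0.61 [0.5001 0.1175 0.024 ]
tray_pocket [189.4 202.5] 0.65 [0.5506 0.0798 0.016 ]
keeper_end [105.4 328.5] 0.95 [0.4824 0.2189 0.034 ]
keeper_end [247.8 271.3] 0.4 [0.6201 0.1441 0.034 ]
keeper_end [193.5 197. ] 0.25 [0.55   0.0776 0.034 ]
carton [249.2 270.3] 0.71 [0.5494 0.1543 0.2   ]
```

View pics/w5b.png

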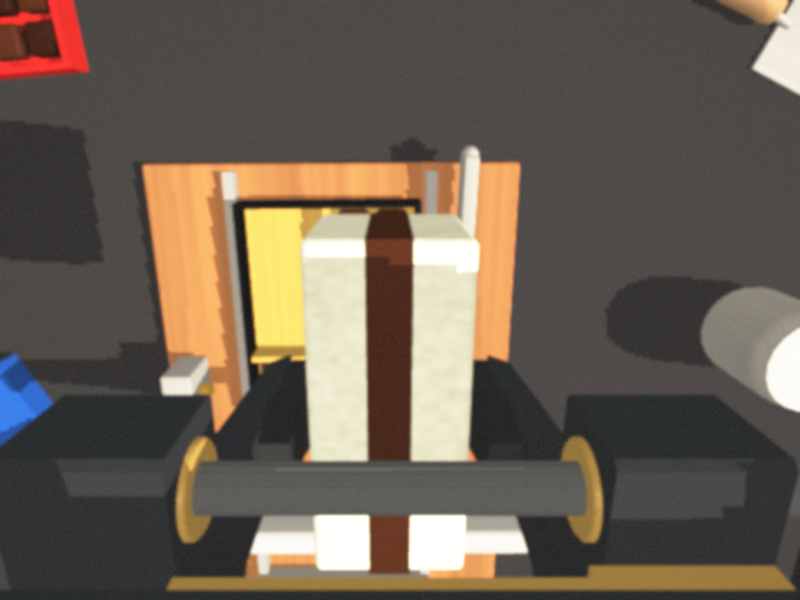

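Big-picture pixels: the board's front edge is at row 163, columns 144–519. The tray's front rim is at row 202, columns 236–420. The pocket's golden floor runs from (208,246) to (347,253), and the keeper nose is at (155,470).

Run:
```python
from h import *
w={k:v for k,v in np.load("w5.npz").items()}
s=1.42857
def p(n,r,c,z): q=at_z(w,(r/s,c/s),z); print(n,q); return q
a=p("board R",164,144,.012);b=p("board L",162,519,.012); print("width",np.linalg.norm(a-b),"yaw",np.arctan2(-(b-a)[0],(b-a)[1]), "mid",(a+b)/2)
a=p("tray R",202,236,.034);b=p("tray L",201,420,.034); print("width",np.linalg.norm(a-b),"yaw",np.arctan2(-(b-a)[0],(b-a)[1]), "mid",(a+b)/2)
a=p("floor FR",208,246,.016);b=p("floor BR",347,253,.016);print(np.linalg.norm(a-b),np.arctan2((b-a)[1],(b-a)[0]))
a=p("trayR far",390,247,.034)
t=env.camera("top");sd=env.camera("side")
M={"tray_pocket":(202.5,(258,203))}
print("pocket",*tri([ray(w,(189.4,202.5)),ray(t,(203.2,258.1)),ray(sd,(240.5,248.7))]))
print("kend",*tri([ray(w,(105.4,328.5)),ray(t,(223.3,218)),ray(sd,(267.7,225.9))]))
print("front",*tri([ray(w,(138,228.1)),ray(t,(213.5,246.2))]))
print("kend",*tri([ray(w,(105.4,328.5)),ray(sd,(267.7,225.9))]))
```

```text
board R [ 0.4599 -0.0084  0.012 ]
board L [0.4963 0.2562 0.012 ]
width 0.267045853226286 yaw -0.13668059249679967 mid [0.4781 0.1239 0.012 ]
tray R [0.4937 0.0573 0.034 ]
tray L [0.5109 0.1822 0.034 ]
width 0.12611983221882717 yaw -0.13635548338455777 mid [0.5023 0.1197 0.034 ]
floor FR [0.5004 0.058  0.016 ]
floor BR [0.6071 0.0397 0.016 ]
0.1082681340972946 -0.1696290793383972
trayR far [0.6344 0.0336 0.034 ]
pocket [0.5518 0.0789 0.005 ] [2.0, 1.3, 0.9]
kend [0.4809 0.2162 0.0428] [1.8, 3.8, 2.0]
front [0.5053 0.1187 0.0367] [6.4, 6.4]
kend [0.482  0.2176 0.0434] [0.1, 0.1]
```

```bash
python3 -m inch '[{"dx":0,"dy":0.5,"dz":0,"rx":0,"ry":0,"rz":0},{"dx":-0.2,"dy":1,"dz":-0.3,"rx":0,"ry":0,"rz":0},{"dx":-0.2,"dy":1,"dz":-0.3,"rx":0,"ry":0,"rz":0},{"dx":-0.2,"dy":1,"dz":-0.3,"rx":0,"ry":0,"rz":0}]'|grep eef
python3 - <<'E'
from h import *
w=env.camera("wrist"); np.savez("w6.npz",**{k:v for k,v in w.items()})
m=marks("wrist",["tray_home","tray_front","tray_pocket","keeper_hinge","keeper_end"])
Z=dict(tray_home=.024,tray_front=.024,tray_pocket=.016,keeper_hinge=.034,keeper_end=.034)
for k,v in m.items():
    for p,s in v: print(k,p,s,at_z(w,p,Z[k]))
big=cv2.resize(w["img"][50:350,0:400,::-1],(800,600),interpolation=cv2.INTER_CUBIC); cv2.imwrite("pics/w6b.png",big)
E
```

```text
eef_pos: [0.565, 0.2335, 0.292]
tray_home [259.  176.1] 0.89 [0.6602 0.1056 0.024 ]
tray_home [121.1 152.3] 0.57 [0.501  0.1151 0.024 ]
tray_front [121.3 153.2] 0.85 [0.5013 0.116  0.024 ]
tray_pocket [175.6 133.3] 0.61 [0.5566 0.0773 0.016 ]
keeper_hinge [ 88.9 245.1] 0.16 [0.4831 0.2179 0.034 ]
keeper_end [ 89.5 245.9] 0.83 [0.4838 0.2186 0.034 ]
```

View pics/w6b.png

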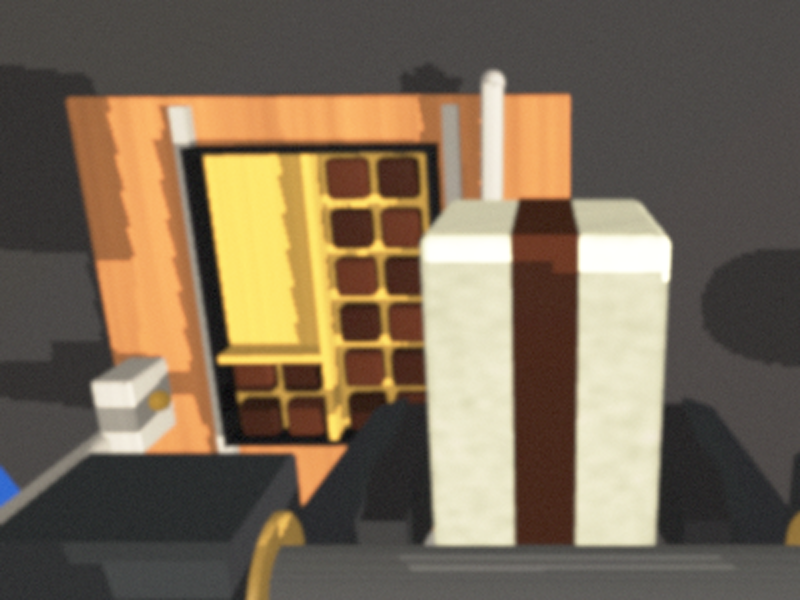

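Crop pixels: rim corners FR (147,182), FL (146,438) and BR (445,228). Floor corners FR (155,204) and BR (347,229). Board corners (95,68) and (95,571), and keeper nose (80,493).

```bash
cat > pk.py <<'E'
from h import *
from scipy.optimize import least_squares
w={k:v for k,v in np.load("w6.npz").items()}; w5={k:v for k,v in np.load("w5.npz").items()}
F=lambda r,c:(50+r/2,c/2)
s=1.42857
# rack-aligned coords relative to tray front (x,y) ; z
obs=[(w,F(147,182),0,-.065,.034),(w,F(146,438),0,.065,.034),(w,F(445,228),.17,-.065,.034),
(w,F(155,204),.004,-.061,.016),(w,F(347,229),.114,-.061,.016),(w5,(202/s,236/s),0,-.065,.034),(w5,(201/s,420/s),0,.065,.034),(w5,(208/s,246/s),.004,-.061,.016),(w5,(347/s,253/s),.114,-.061,.016)]
def T(q,x,y): c,sn=np.cos(q[2]),np.sin(q[2]); return np.array([q[0]+c*x-sn*y,q[1]+sn*x+c*y])
def res(q,dz=0): return np.concatenate([at_z(W,p,z)[:2]-T(q,x,y) for W,p,x,y,z in obs])
r=least_squares(res,[.5,.12,-.14]); print("tray front",r.x); print(1000*r.fun.reshape(-1,2)); print("pocket",T(r.x,.059,-.032))
b=[at_z(w,F(95,68),.012),at_z(w,F(95,571),.012)]; d=b[1]-b[0]; print("board",b,np.linalg.norm(d),np.arctan2(-d[0],d[1]))
mid=(b[0]+b[1])/2; yaw=r.x[2]; home=mid[:2]+.185*np.array([np.cos(yaw),np.sin(yaw)]); print("home",home)
E
python3 pk.py
python3 - <<'E'
from h import *
print("kend",at_z({k:v for k,v in np.load("w6.npz").items()},(50+80/2,493/2),.042))
o=env.get_obs(); print(o["eef_pos"],o["opening"])
E
```

```text
tray front [ 0.5034  0.1191 -0.1375]
[[-0.3287  0.5059]
 [ 0.0318  2.3561]
 [-0.3288  2.4021]
 [ 1.0782 -1.1574]
 [ 1.1251 -1.7642]
 [-0.7551  2.5322]
 [-1.4315 -1.2915]
 [ 1.4282 -0.1923]
 [-0.8192 -3.3911]]
pocket [0.5574 0.0793]
board [array([ 0.4593, -0.0082,  0.012 ]), array([0.4974, 0.2576, 0.012 ])] 0.2684812348609158 -0.14223638476392297
home [0.6616 0.0993]
kend [0.4845 0.2196 0.042 ]
[0.5652 0.2331 0.2923] 0.04375893104565775
```

```bash
python3 -m inch '[{"dx":-0.04,"dy":-0.5,"dz":0,"rx":0,"ry":0,"rz":0},{"dx":-0.08,"dy":-0.96,"dz":0.2,"rx":0,"ry":0,"rz":0}]' |grep eef
python3 -m inch '[{"dx":-0.04,"dy":-0.5,"dz":0.3,"rx":0,"ry":0,"rz":0},{"dx":-0.08,"dy":-0.96,"dz":0.95,"rx":0,"ry":0,"rz":0},{"dx":-0.08,"dy":-0.96,"dz":0.95,"rx":0,"ry":0,"rz":0}]' |grep eef
python3 -m inch '[{"dx":0,"dy":0,"dz":0.4,"rx":0,"ry":0,"rz":0},{"dx":0,"dy":0,"dz":0.8,"rx":0,"ry":0,"rz":0},{"dx":0,"dy":0,"dz":1.0,"rx":0,"ry":0,"rz":0},{"dx":0,"dy":0,"dz":1.0,"rx":0,"ry":0,"rz":0},{"dx":0,"dy":0,"dz":1.0,"rx":0,"ry":0,"rz":0}]'
python3 - <<'E'
from h import *
w=env.camera("wrist"); np.savez("w7.npz",**{k:v for k,v in w.items()})
for q in ([.059-.05,-.032-.022],[.059-.05,-.032+.022]): pass
big=cv2.resize(w["img"][0:300,100:500,::-1],(800,600),interpolation=cv2.INTER_CUBIC); cv2.imwrite("pics/w7b.png",big)
R=cv2.Rodrigues(np.array([0,0,-.139+np.pi]))[0]@np.diag([1,-1,-1.])
print(toolrow([.557,.079,.058],R), marks("wrist",["tray_front","tray_pocket","carton"]))
E
```

```text
eef_pos: [0.5613, 0.1559, 0.2778]
eef_pos: [0.5531, 0.0776, 0.1964]
time_s: 12.5
eef_pos: [0.5573, 0.0801, 0.1222]
tool_rot: [[-0.99, 0.143, 0.002], [0.143, 0.99, -0.0], [-0.002, 0.0, -1.0]]
contact_force: [-0.5, -1.2, -1.8]
opening: 0.0437
finger_force: 15.0
[array([ 0.0043, -0.0135,  0.8035]), array([ 0.0001,  0.0009, -0.0014])] {'tray_front': [(array([248.4, 269.8]), 0.72), (array([116.3, 320.3]), 0.63)], 'tray_pocket': [(array([117.7, 319. ]), 0.51)], 'carton': [(array([250.2, 270.6]), 0.86)]}
```

View pics/w7b.png

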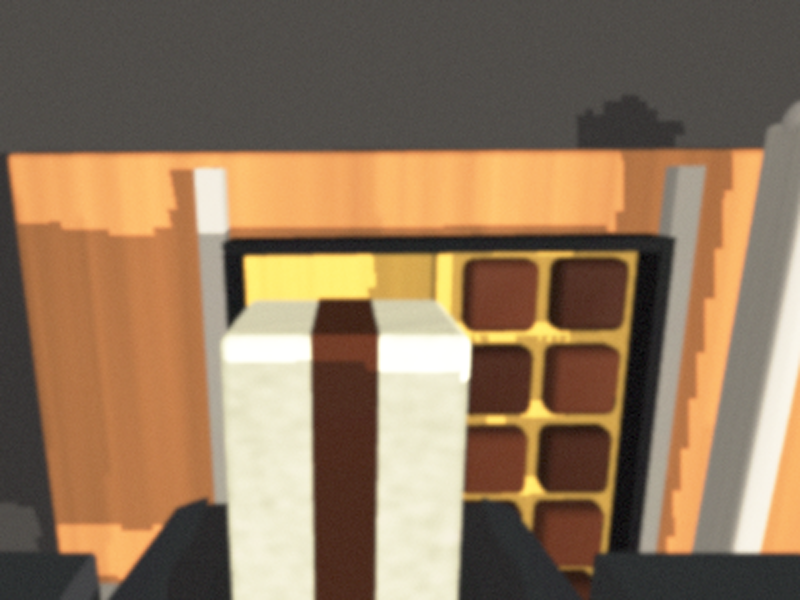

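The carton's bottom front edge is at row 301, columns 248–440. The pocket floor's front edge is at row 253, columns 244–437. I'll compare the two in the world frame.

Run:
```python
from h import *
w={k:v for k,v in np.load("w7.npz").items()}
P=lambda r,c,z: at_z(w,(r/2,100+c/2),z)[:2]
yaw=-.14; ex=np.array([np.cos(yaw),np.sin(yaw)]); ey=np.array([-ex[1],ex[0]])
tf=np.array([.5034,.1191])
def loc(n,p): d=p-tf; print(n,1000*np.array([d@ex,d@ey]))
loc("carton bot R (9,-54)",P(301,248,.0804));loc("carton bot L (9,-10)",P(301,440,.0804))
loc("carton top R",P(350,224,.1244));loc("carton top L",P(350,468,.1244))
loc("floor FR (4,-61)",P(254,244,.016));loc("tray rim FR (0,-65)",P(241,227,.034));loc("rim FL (0,65)",P(237,672,.034));loc("partition top (y~-3..1)",P(252,438,.034))
loc("tcp (59,-32)",env.get_obs()["eef_pos"][:2])
```

```text
carton bot R (9,-54) [  9.7195 -52.7279]
carton bot L (9,-10) [ 9.8217 -8.3981]
carton top R [ 11.5945 -51.4464]
carton top L [11.6905 -8.9068]
floor FR (4,-61) [  4.7599 -61.8914]
tray rim FR (0,-65) [ -0.5157 -64.1928]
rim FL (0,65) [-1.3349 63.4644]
partition top (y~-3..1) [ 2.7301 -3.474 ]
tcp (59,-32) [ 58.4137 -31.3357]
```

```bash
python3 -m inch '[{"dx":0.01,"dy":-0.015,"dz":0.2,"rx":0,"ry":0,"rz":0},{"dx":0.01,"dy":-0.015,"dz":0.4,"rx":0,"ry":0,"rz":0},{"dx":0.01,"dy":-0.015,"dz":0.55,"rx":0,"ry":0,"rz":0},{"dx":0.01,"dy":-0.015,"dz":0.65,"rx":0,"ry":0,"rz":0},{"dx":0.01,"dy":-0.015,"dz":0.72,"rx":0,"ry":0,"rz":0},{"dx":0.01,"dy":-0.015,"dz":0.76,"rx":0,"ry":0,"rz":0},{"dx":0.01,"dy":-0.015,"dz":0.79,"rx":0,"ry":0,"rz":0},{"dx":0.01,"dy":-0.015,"dz":0.79,"rx":0,"ry":0,"rz":0},{"dx":0.01,"dy":-0.015,"dz":0.79,"rx":0,"ry":0,"rz":0}]'
```

```text
time_s: 13.82
eef_pos: [0.5555, 0.0788, 0.0577]
tool_rot: [[-0.99, 0.143, 0.001], [0.143, 0.99, -0.0], [-0.001, 0.0, -1.0]]
contact_force: [0.2, -0.2, -0.2]
opening: 0.0439
finger_force: 15.0
```

```bash
python3 -m inch '[{"dx":0,"dy":0,"dz":0,"rx":0,"ry":0,"rz":0},{"dx":0,"dy":0,"dz":0,"rx":0,"ry":0,"rz":0},{"dx":0,"dy":0,"dz":0,"rx":0,"ry":0,"rz":0},{"dx":0,"dy":0,"dz":0,"rx":0,"ry":0,"rz":0}]' 0.6
python3 -m inch '[{"dx":0,"dy":0,"dz":-0.2,"rx":0,"ry":0,"rz":0},{"dx":0,"dy":0,"dz":-0.6,"rx":0,"ry":0,"rz":0},{"dx":0,"dy":0,"dz":-1,"rx":0,"ry":0,"rz":0},{"dx":0,"dy":0,"dz":-1,"rx":0,"ry":0,"rz":0}]' |grep -E 'time|eef|force'
python3 -m inch '[{"dx":0.33,"dy":0.1,"dz":0,"rx":0,"ry":0,"rz":0},{"dx":0.66,"dy":0.2,"dz":0,"rx":0,"ry":0,"rz":0},{"dx":0.66,"dy":0.2,"dz":0,"rx":0,"ry":0,"rz":0}]' -1 |grep eef
python3 - <<'E'
from h import *
w=env.camera("wrist"); np.savez("w8.npz",**{k:v for k,v in w.items()})
for n,z in (("carton",.016),("tray_front",.024),("tray_pocket",.016)):
  for p,s in marks("wrist",[n])[n]: print(n,p,s,at_z(w,p,z))
k=env.cut_out("wrist","carton")
if k:
    rr=cv2.minAreaRect(np.argwhere(k[0]["mask"])[:,::-1].astype(np.float32)); c=np.array([at_z(w,q[::-1],.06) for q in cv2.boxPoints(rr)]); print(k[0]["score"],c,c.mean(0))
cv2.imwrite("pics/w8.png",w["img"][:,:,::-1])
E
```

```text
time_s: 14.32
eef_pos: [0.5552, 0.0788, 0.0575]
tool_rot: [[-0.99, 0.143, 0.0], [0.143, 0.99, 0.0], [-0.0, 0.0, -1.0]]
contact_force: [0.4, 0.0, 0.4]
opening: 0.0707
finger_force: 0.0
time_s: 14.82
eef_pos: [0.5575, 0.0787, 0.1413]
contact_force: [-0.1, -0.2, -0.9]
finger_force: 0.0
eef_pos: [0.5033, 0.1029, 0.1366]
carton [277.1 247.9] 0.68 [0.5577 0.0771 0.016 ]
tray_front [407.7  19.2] 0.58 [ 0.6446 -0.1264  0.024 ]
tray_front [204.2 290.8] 0.56 [0.5031 0.1162 0.024 ]
0.69 [[0.4907 0.0677 0.06  ]
 [0.4967 0.1095 0.06  ]
 [0.609  0.0943 0.06  ]
 [0.6022 0.0462 0.06  ]] [0.5497 0.0794 0.06  ]
```

View pics/w8.png

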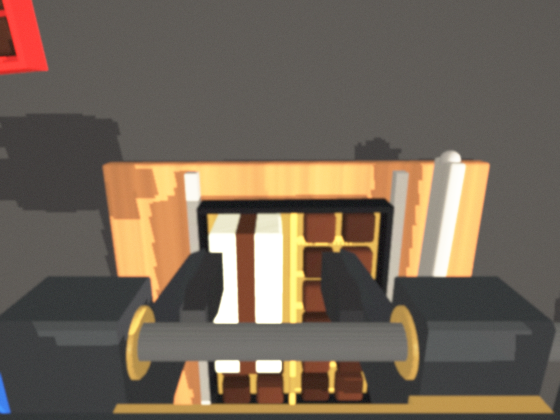

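The carton (rows 213–370, columns 213–282) lies straight in the pocket with a gap all round. Next I'll back off and lean the tool for the push.

```bash
python3 -m inch '[{"dx":0.31,"dy":0.1,"dz":0,"rx":0,"ry":-0.055,"rz":0},{"dx":0.62,"dy":0.2,"dz":0,"rx":0,"ry":-0.11,"rz":0},{"dx":0.62,"dy":0.2,"dz":0,"rx":0,"ry":-0.167,"rz":0},{"dx":0.62,"dy":0.2,"dz":0,"rx":0,"ry":-0.167,"rz":0}]' -1
python3 - <<'E'
from h import *
print(toolrow([.4566,.1257,.038]),env.get_obs()["qpos"])
o=env.get_obs();print((o["tool_rot"].T@np.array([np.cos(-.14),np.sin(-.14),0]))/.08)
E
```

```text
time_s: 15.95
eef_pos: [0.4555, 0.1254, 0.1356]
tool_rot: [[-0.859, 0.142, 0.492], [0.122, 0.99, -0.072], [-0.497, -0.001, -0.868]]
contact_force: [0.4, -0.2, -0.6]
opening: 0.0005
finger_force: 0.0
[array([0.5954, 0.0079, 1.0648])] [ 0.0897 -0.127   2.2907 -0.2512  0.4825 -1.1459]
[-10.8468   0.026    6.2126]
```

```bash
python3 -m inch '[{"dx":0.15,"dy":0,"dz":0.27,"rx":0,"ry":0,"rz":0},{"dx":0.3,"dy":0,"dz":0.53,"rx":0,"ry":0,"rz":0},{"dx":0.3,"dy":0,"dz":0.53,"rx":0,"ry":0,"rz":0}]' |grep eef
python3 -m inch '[{"dx":0.15,"dy":0,"dz":0.27,"rx":0,"ry":0,"rz":0},{"dx":0.3,"dy":0,"dz":0.53,"rx":0,"ry":0,"rz":0},{"dx":0.3,"dy":0,"dz":0.53,"rx":0,"ry":0,"rz":0},{"dx":0.3,"dy":0,"dz":0.53,"rx":0,"ry":0,"rz":0}]' |grep -E 'eef|contact'
python3 -m inch '[{"dx":-0.1,"dy":0,"dz":0.058,"rx":0,"ry":0,"rz":0},{"dx":-0.2,"dy":0,"dz":0.115,"rx":0,"ry":0,"rz":0},{"dx":-0.25,"dy":0,"dz":0.143,"rx":0,"ry":0,"rz":0},{"dx":-0.3,"dy":0,"dz":0.172,"rx":0,"ry":0,"rz":0},{"dx":-0.36,"dy":0,"dz":0.206,"rx":0,"ry":0,"rz":0},{"dx":-0.42,"dy":0,"dz":0.24,"rx":0,"ry":0,"rz":0},{"dx":-0.48,"dy":0,"dz":0.275,"rx":0,"ry":0,"rz":0}]'
```

```text
eef_pos: [0.4596, 0.1241, 0.0877]
eef_pos: [0.4609, 0.1247, 0.0413]
contact_force: [-0.3, -0.5, 1.1]
time_s: 17.7
eef_pos: [0.503, 0.1186, 0.0399]
tool_rot: [[-0.857, 0.143, 0.495], [0.124, 0.99, -0.072], [-0.5, -0.0, -0.866]]
contact_force: [-4.6, 0.9, 2.3]
opening: 0.0001
finger_force: 2.0
```

```bash
python3 -m inch '[{"dx":-0.08,"dy":0,"dz":0.047,"rx":0,"ry":0,"rz":0},{"dx":-0.16,"dy":0,"dz":0.093,"rx":0,"ry":0,"rz":0},{"dx":-0.24,"dy":0,"dz":0.14,"rx":0,"ry":0,"rz":0},{"dx":-0.32,"dy":0,"dz":0.186,"rx":0,"ry":0,"rz":0},{"dx":-0.4,"dy":0,"dz":0.233,"rx":0,"ry":0,"rz":0},{"dx":-0.48,"dy":0,"dz":0.279,"rx":0,"ry":0,"rz":0},{"dx":-0.56,"dy":0,"dz":0.326,"rx":0,"ry":0,"rz":0},{"dx":-0.64,"dy":0,"dz":0.372,"rx":0,"ry":0,"rz":0},{"dx":-0.72,"dy":0,"dz":0.419,"rx":0,"ry":0,"rz":0},{"dx":-0.8,"dy":0,"dz":0.465,"rx":0,"ry":0,"rz":0},{"dx":-0.88,"dy":0,"dz":0.51,"rx":0,"ry":0,"rz":0},{"dx":-0.96,"dy":0,"dz":0.557,"rx":0,"ry":0,"rz":0}]'
python3 - <<'E'
from h import *
o=env.get_obs(); t=np.array([.6445,.1004,.039]); print(toolrow(t),(t-o["eef_pos"]))
E
```

```text
time_s: 19.2
eef_pos: [0.5915, 0.1059, 0.04]
tool_rot: [[-0.857, 0.143, 0.496], [0.124, 0.99, -0.072], [-0.501, 0.0, -0.866]]
contact_force: [-3.5, 0.7, 1.3]
opening: 0.0007
finger_force: 1.7
[array([-0.57  ,  0.0268,  0.3449])] [ 0.053  -0.0055 -0.001 ]
```

```bash
python3 -m inch '[{"dx":-0.07,"dy":0,"dz":0.041,"rx":0,"ry":0,"rz":0},{"dx":-0.14,"dy":0,"dz":0.082,"rx":0,"ry":0,"rz":0},{"dx":-0.21,"dy":0,"dz":0.122,"rx":0,"ry":0,"rz":0},{"dx":-0.27,"dy":0,"dz":0.157,"rx":0,"ry":0,"rz":0},{"dx":-0.33,"dy":0,"dz":0.192,"rx":0,"ry":0,"rz":0},{"dx":-0.37,"dy":0,"dz":0.215,"rx":0,"ry":0,"rz":0},{"dx":-0.4,"dy":0,"dz":0.232,"rx":0,"ry":0,"rz":0},{"dx":-0.42,"dy":0,"dz":0.244,"rx":0,"ry":0,"rz":0}]' | grep -E 'eef|contact'
python3 -m inch '[{"dx":-0.015,"dy":0,"dz":0.009,"rx":0,"ry":0,"rz":0},{"dx":-0.03,"dy":0,"dz":0.017,"rx":0,"ry":0,"rz":0},{"dx":-0.045,"dy":0,"dz":0.026,"rx":0,"ry":0,"rz":0}]' | grep -E 'eef|contact'
```

```text
eef_pos: [0.6296, 0.1004, 0.04]
contact_force: [-4.4, 1.3, 1.4]
eef_pos: [0.6336, 0.0998, 0.04]
contact_force: [-3.9, 1.3, 1.6]
```

```bash
for k in 1; do python3 -m inch '[{"dx":-0.015,"dy":0,"dz":0.009,"rx":0,"ry":0,"rz":0},{"dx":-0.03,"dy":0,"dz":0.017,"rx":0,"ry":0,"rz":0},{"dx":-0.045,"dy":0,"dz":0.026,"rx":0,"ry":0,"rz":0}]' | grep -E 'eef|contact'; done
python3 -m inch '[{"dx":-0.015,"dy":0,"dz":0.009,"rx":0,"ry":0,"rz":0},{"dx":-0.03,"dy":0,"dz":0.017,"rx":0,"ry":0,"rz":0}]' | grep -E 'eef|contact'
```

```text
eef_pos: [0.6378, 0.0992, 0.04]
contact_force: [-3.2, 1.1, 2.0]
eef_pos: [0.6405, 0.0988, 0.04]
contact_force: [-3.1, 0.6, 2.4]
```

```bash
python3 -m inch '[{"dx":-0.012,"dy":0,"dz":0.007,"rx":0,"ry":0,"rz":0},{"dx":-0.024,"dy":0,"dz":0.014,"rx":0,"ry":0,"rz":0}]' | grep -E 'eef|contact'
python3 -m inch '[{"dx":-0.012,"dy":0,"dz":0.007,"rx":0,"ry":0,"rz":0}]' | grep -E 'eef|contact'
```

```text
eef_pos: [0.6427, 0.0985, 0.04]
contact_force: [-3.8, 0.6, 1.2]
eef_pos: [0.6433, 0.0984, 0.0398]
contact_force: [-8.6, 1.2, 6.1]
```

```bash
python3 -m inch '[{"dx":-0.006,"dy":0,"dz":0.004,"rx":0,"ry":0,"rz":0},{"dx":-0.012,"dy":0,"dz":0.007,"rx":0,"ry":0,"rz":0}]' | grep -E 'time|eef|contact'
```

```text
time_s: 21.82
eef_pos: [0.6436, 0.0984, 0.0396]
contact_force: [-13.2, 1.9, 9.6]
```

The force rises with no more motion, so the tray is at its stop. I'll retreat and check before closing the bar.

```bash
python3 -m inch '[{"dx":0.1,"dy":0,"dz":-0.06,"rx":0,"ry":0,"rz":0},{"dx":0.5,"dy":0,"dz":-0.286,"rx":0,"ry":0,"rz":0},{"dx":0.97,"dy":0,"dz":-0.556,"rx":0,"ry":0,"rz":0},{"dx":0.97,"dy":0,"dz":-0.556,"rx":0,"ry":0,"rz":0},{"dx":0.97,"dy":0,"dz":-0.556,"rx":0,"ry":0,"rz":0}]' | grep -E 'time|eef|contact'
cat > kp.py <<'E'
from h import *
H=np.array([.6607,.0970]); yaw=-.14
ex=np.array([np.cos(yaw),np.sin(yaw)]); ey=np.array([-ex[1],ex[0]])
def world(x,y,z): return np.array([*(H+x*ex+y*ey),z])
def rack(p): d=np.asarray(p)[:2]-H; return np.array([d@ex,d@ey])
def tcp(th,r=.115,gap=0,z=.046):
    d=np.array([-np.sin(th),-np.cos(th)]); n=np.array([-np.cos(th),np.sin(th)])
    h=.0173*np.cos(th)+.0175*np.sin(th); q=np.array([-.011,.09])+r*d+(.005+h+gap)*n
    return world(q[0],q[1],z)
E
python3 - <<'E'
from kp import *
w=env.camera("wrist"); np.savez("w9.npz",**{k:v for k,v in w.items()}); cv2.imwrite("pics/w9.png",w["img"][:,:,::-1])
for c,T in (("wrist",w),("top",env.camera("top"))):
  for n,z in (("keeper_end",.034),("tray_front",.024),("keeper_hinge",.034),("tin",0),("carton",.016)):
    for p,s in marks(c,[n])[n]: q=at_z(T,p,z); print(c,n,p,s,q,"rack",rack(q))
print("rack tcp",rack(env.get_obs()["eef_pos"]))
E
```

```text
time_s: 22.45
eef_pos: [0.5579, 0.1111, 0.0407]
contact_force: [0.7, 0.1, 0.2]
wrist tray_front [353.2 268. ] 0.85 [0.6637 0.0939 0.024 ] rack [ 0.0034 -0.0027]
wrist keeper_hinge [359.5 427.4] 0.6 [0.6604 0.1886 0.034 ] rack [-0.0131  0.0907]
top keeper_end [220.6 216.1] 0.71 [0.4884 0.221  0.034 ] rack [-0.1879  0.0988]
top tray_front [266.1 293.5] 0.96 [ 0.3335 -0.0409  0.024 ] rack [-0.3048 -0.1822]
top tray_front [173.1 321.8] 0.61 [ 0.6514 -0.1409  0.024 ] rack [ 0.0239 -0.2368]
top tray_front [254.1 222.7] 0.41 [0.375 0.199 0.024] rack [-0.2971  0.0611]
top keeper_hinge [170.9 225.7] 0.6 [0.6598 0.1895 0.034 ] rack [-0.0138  0.0915]
top tin [177.1 159.8] 0.78 [0.6464 0.4257 0.    ] rack [-0.06    0.3234]
top carton [158.3 264. ] 0.88 [0.7068 0.0585 0.016 ] rack [ 0.051  -0.0317]
rack tcp [-0.1053 -0.0007]
```

View pics/w9.png

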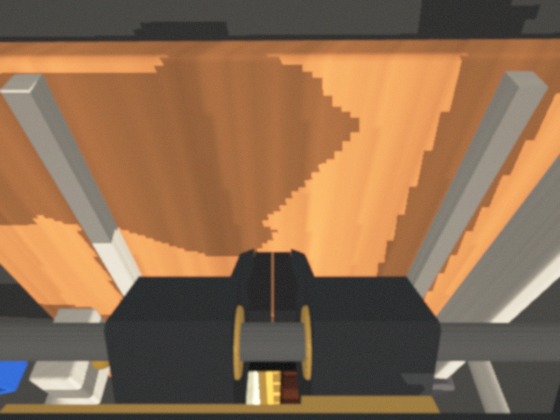

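The picture shows the fingers back from the tray, whose front is at row 353 near the home point, and the bar still open at the right (columns 440–560). Now I'll plan the keeper arc.

Run:
```python
from kp import *
o=env.get_obs(); R=o["tool_rot"]
p=o["eef_pos"]; up=p+[0,0,.07]
w=[p,up,tcp(1.63,gap=.02,z=.112),tcp(1.63,gap=.02)]
for a,b in zip(w,w[1:]): print(b,rack(b),(R.T@(b-a))/.08)
```

```text
[0.5563 0.111  0.1096] [-0.1053 -0.0007] [-0.4383  0.     -0.7573]
[0.5578 0.251  0.112 ] [-0.1233  0.1382] [ 0.1858  1.7353 -0.1417]
[0.5578 0.251  0.046 ] [-0.1233  0.1382] [ 0.4132 -0.      0.714 ]
```

```bash
python3 -m inch '[{"dx":-0.22,"dy":0,"dz":-0.38,"rx":0,"ry":0,"rz":0},{"dx":-0.44,"dy":0,"dz":-0.76,"rx":0,"ry":0,"rz":0},{"dx":-0.44,"dy":0,"dz":-0.76,"rx":0,"ry":0,"rz":0}]' | grep eef
python3 -m inch '[{"dx":0.05,"dy":0.45,"dz":-0.04,"rx":0,"ry":0,"rz":0},{"dx":0.09,"dy":0.87,"dz":-0.07,"rx":0,"ry":0,"rz":0}]' | grep eef
python3 -m inch '[{"dx":0.05,"dy":0.45,"dz":-0.04,"rx":0,"ry":0,"rz":0},{"dx":0.09,"dy":0.87,"dz":-0.07,"rx":0,"ry":0,"rz":0},{"dx":0.09,"dy":0.87,"dz":-0.07,"rx":0,"ry":0,"rz":0},{"dx":0.09,"dy":0.87,"dz":-0.07,"rx":0,"ry":0,"rz":0}]' | grep eef
python3 -m inch '[{"dx":0.2,"dy":0,"dz":0.35,"rx":0,"ry":0,"rz":0},{"dx":0.41,"dy":0,"dz":0.71,"rx":0,"ry":0,"rz":0},{"dx":0.41,"dy":0,"dz":0.71,"rx":0,"ry":0,"rz":0},{"dx":0.41,"dy":0,"dz":0.71,"rx":0,"ry":0,"rz":0}]' | grep -E 'time|eef|cont'
python3 - <<'E'
from kp import *
o=env.get_obs(); R=o["tool_rot"]; p=o["eef_pos"]; print(rack(p))
for i,th in enumerate(np.arange(1.6,0.05,-.1)):
    b=tcp(th); print(round(th,2),rack(b),(R.T@(b-p))/.08, round(1000*np.linalg.norm(b-p)))
E
```

```text
eef_pos: [0.5585, 0.1112, 0.1133]
eef_pos: [0.5567, 0.1815, 0.1101]
eef_pos: [0.5575, 0.2507, 0.111]
time_s: 24.68
eef_pos: [0.5589, 0.2507, 0.0476]
contact_force: [-0.3, 1.1, -0.2]
[-0.1222  0.138 ]
1.6 [-0.1253  0.1153] [ 0.0418 -0.2837 -0.0018] 23
1.5 [-0.1274  0.1055] [ 0.0638 -0.4069 -0.0146] 33
1.4 [-0.1286  0.0953] [ 0.0765 -0.5346 -0.022 ] 43
1.3 [-0.1289  0.0848] [ 0.0791 -0.666  -0.0235] 54
1.2 [-0.1282  0.074 ] [ 0.0708 -0.8001 -0.0187] 64
1.1 [-0.1264  0.0632] [ 0.051  -0.9356 -0.0072] 75
1.0 [-0.1235  0.0523] [ 0.0189 -1.0712  0.0113] 86
0.9 [-0.1194  0.0416] [-0.0258 -1.2051  0.0371] 96
0.8 [-0.1141  0.0311] [-0.0833 -1.3358  0.0705] 107
0.7 [-0.1077  0.0211] [-0.1538 -1.4612  0.1113] 118
0.6 [-0.1     0.0116] [-0.237  -1.5796  0.1595] 128
0.5 [-0.0912  0.0028] [-0.3325 -1.6888  0.2148] 139
0.4 [-0.0813 -0.0051] [-0.4396 -1.7869  0.2768] 149
0.3 [-0.0705 -0.012 ] [-0.5573 -1.872   0.345 ] 159
0.2 [-0.0588 -0.0177] [-0.6844 -1.9424  0.4186] 168
0.1 [-0.0463 -0.022 ] [-0.8192 -1.9964  0.4967] 177
```

```bash
python3 -m inch '[{"dx":0.02,"dy":-0.13,"dz":0,"rx":0,"ry":0,"rz":0},{"dx":0.042,"dy":-0.25,"dz":-0.002,"rx":0,"ry":0,"rz":0},{"dx":0.053,"dy":-0.34,"dz":-0.008,"rx":0,"ry":0,"rz":0},{"dx":0.064,"dy":-0.41,"dz":-0.015,"rx":0,"ry":0,"rz":0},{"dx":0.072,"dy":-0.49,"dz":-0.02,"rx":0,"ry":0,"rz":0},{"dx":0.078,"dy":-0.57,"dz":-0.022,"rx":0,"ry":0,"rz":0},{"dx":0.079,"dy":-0.65,"dz":-0.023,"rx":0,"ry":0,"rz":0},{"dx":0.076,"dy":-0.73,"dz":-0.022,"rx":0,"ry":0,"rz":0},{"dx":0.07,"dy":-0.81,"dz":-0.018,"rx":0,"ry":0,"rz":0},{"dx":0.06,"dy":-0.88,"dz":-0.013,"rx":0,"ry":0,"rz":0},{"dx":0.051,"dy":-0.935,"dz":-0.007,"rx":0,"ry":0,"rz":0}]' | grep -E 'time|eef|cont|bad'
python3 - <<'E'
from kp import *
o=env.get_obs(); R=o["tool_rot"]; p=o["eef_pos"]; print(rack(p))
for th in np.arange(1.,0.05,-.1):
    b=tcp(th); print(round(th,2),(R.T@(b-p))/.08)
t=env.camera("top"); print([(d["score"],rack(at_z(t,d["pixel"],.034))) for d in env.mark_of("top","keeper_end")])
E
```

```text
time_s: 26.05
eef_pos: [0.5439, 0.1774, 0.0452]
contact_force: [0.0, 1.2, 0.3]
[-0.1269  0.0634]
1.0 [-0.0419 -0.1377  0.0131]
0.9 [-0.0865 -0.2717  0.0389]
0.8 [-0.144  -0.4024  0.0721]
0.7 [-0.2144 -0.5279  0.1129]
0.6 [-0.2975 -0.6463  0.161 ]
0.5 [-0.393  -0.7556  0.2163]
0.4 [-0.5001 -0.8537  0.2782]
0.3 [-0.6178 -0.939   0.3463]
0.2 [-0.7448 -1.0094  0.4198]
0.1 [-0.8797 -1.0636  0.4979]
[(0.41, array([ 0.0576, -0.0403]))]
```

```bash
python3 -m inch '[{"dx":-0.021,"dy":-0.069,"dz":0.006,"rx":0,"ry":0,"rz":0},{"dx":-0.042,"dy":-0.138,"dz":0.013,"rx":0,"ry":0,"rz":0},{"dx":-0.063,"dy":-0.205,"dz":0.026,"rx":0,"ry":0,"rz":0},{"dx":-0.087,"dy":-0.272,"dz":0.039,"rx":0,"ry":0,"rz":0},{"dx":-0.115,"dy":-0.337,"dz":0.055,"rx":0,"ry":0,"rz":0},{"dx":-0.144,"dy":-0.402,"dz":0.072,"rx":0,"ry":0,"rz":0},{"dx":-0.18,"dy":-0.465,"dz":0.092,"rx":0,"ry":0,"rz":0},{"dx":-0.214,"dy":-0.528,"dz":0.113,"rx":0,"ry":0,"rz":0},{"dx":-0.256,"dy":-0.587,"dz":0.137,"rx":0,"ry":0,"rz":0},{"dx":-0.298,"dy":-0.646,"dz":0.161,"rx":0,"ry":0,"rz":0},{"dx":-0.345,"dy":-0.7,"dz":0.188,"rx":0,"ry":0,"rz":0},{"dx":-0.393,"dy":-0.756,"dz":0.216,"rx":0,"ry":0,"rz":0}]' | grep -E 'time|eef|cont|bad'
python3 - <<'E'
from kp import *
o=env.get_obs(); R=o["tool_rot"]; p=o["eef_pos"]; print(rack(p))
for th in np.r_[np.arange(.45,0.08,-.05),.09,.06,.03,0]:
    b=tcp(th); print(round(th,2),(R.T@(b-p))/.08)
t=env.camera("top"); print([(d["score"],rack(at_z(t,d["pixel"],.034))) for d in env.mark_of("top","keeper_end")])
w=env.camera("wrist"); print([(d["score"],rack(at_z(w,d["pixel"],.034))) for d in env.mark_of("wrist","keeper_end")])
E
```

```text
time_s: 27.65
eef_pos: [0.571, 0.1125, 0.046]
contact_force: [-0.0, 0.7, -0.2]
[-0.091   0.0028]
0.45 [-0.0497 -0.0515  0.029 ]
0.4 [-0.1046 -0.0991  0.0608]
0.35 [-0.1621 -0.1435  0.0941]
0.3 [-0.2222 -0.1843  0.1289]
0.25 [-0.2847 -0.2215  0.165 ]
0.2 [-0.3492 -0.2548  0.2024]
0.15 [-0.4158 -0.284   0.2409]
0.1 [-0.4841 -0.309   0.2804]
0.09 [-0.498  -0.3135  0.2884]
0.06 [-0.5399 -0.3258  0.3127]
0.03 [-0.5823 -0.3365  0.3372]
0.0 [-0.6251 -0.3455  0.362 ]
[(0.47, array([-0.0953, -0.0656]))]
[(0.79, array([-0.0984, -0.0671]))]
```

The keeper end is seen at an angle of about 0.51 rad, as planned.

```bash
python3 -m inch '[{"dx":-0.05,"dy":-0.05,"dz":0.029,"rx":0,"ry":0,"rz":0},{"dx":-0.105,"dy":-0.1,"dz":0.061,"rx":0,"ry":0,"rz":0},{"dx":-0.162,"dy":-0.143,"dz":0.094,"rx":0,"ry":0,"rz":0},{"dx":-0.222,"dy":-0.184,"dz":0.129,"rx":0,"ry":0,"rz":0},{"dx":-0.285,"dy":-0.221,"dz":0.165,"rx":0,"ry":0,"rz":0},{"dx":-0.35,"dy":-0.255,"dz":0.202,"rx":0,"ry":0,"rz":0},{"dx":-0.39,"dy":-0.27,"dz":0.226,"rx":0,"ry":0,"rz":0},{"dx":-0.416,"dy":-0.284,"dz":0.241,"rx":0,"ry":0,"rz":0}]' | grep -E 'time|eef|cont|bad'
python3 -m inch '[{"dx":-0.02,"dy":-0.01,"dz":0.012,"rx":0,"ry":0,"rz":0},{"dx":-0.04,"dy":-0.015,"dz":0.023,"rx":0,"ry":0,"rz":0},{"dx":-0.06,"dy":-0.02,"dz":0.035,"rx":0,"ry":0,"rz":0}]' | grep -E 'time|eef|cont|bad'
python3 - <<'E'
from kp import *
o=env.get_obs(); R=o["tool_rot"]; p=o["eef_pos"]; print(rack(p))
for th in [.12,.09,.06,.03,0]: print(th,(R.T@(tcp(th)-p))/.08)
w=env.camera("wrist"); print([(d["score"],rack(at_z(w,d["pixel"],.034))) for d in env.mark_of("wrist","keeper_end")])
E
```

```text
time_s: 28.85
eef_pos: [0.6058, 0.0847, 0.046]
contact_force: [-0.1, 0.5, -0.4]
time_s: 29.22
eef_pos: [0.6109, 0.0825, 0.046]
contact_force: [-0.5, 0.0, -0.4]
[-0.0473 -0.0213]
0.12 [ 0.0165 -0.     -0.0098]
0.09 [-0.0249 -0.014   0.0141]
0.06 [-0.0668 -0.0263  0.0384]
0.03 [-0.1092 -0.037   0.0629]
0 [-0.152  -0.046   0.0877]
[(0.94, array([-0.0299, -0.0889]))]
```

```bash
python3 -m inch '[{"dx":-0.012,"dy":-0.004,"dz":0.007,"rx":0,"ry":0,"rz":0},{"dx":-0.024,"dy":-0.008,"dz":0.014,"rx":0,"ry":0,"rz":0},{"dx":-0.036,"dy":-0.012,"dz":0.021,"rx":0,"ry":0,"rz":0},{"dx":-0.048,"dy":-0.016,"dz":0.028,"rx":0,"ry":0,"rz":0}]' | grep -E 'time|eef|cont|bad'
python3 -m inch '[{"dx":-0.012,"dy":0,"dz":0.007,"rx":0,"ry":0,"rz":0},{"dx":-0.024,"dy":0,"dz":0.014,"rx":0,"ry":0,"rz":0}]' | grep -E 'time|eef|cont|bad'
python3 -m inch '[{"dx":-0.012,"dy":0,"dz":0.007,"rx":0,"ry":0,"rz":0},{"dx":-0.024,"dy":0,"dz":0.014,"rx":0,"ry":0,"rz":0}]' | grep -E 'time|eef|cont|bad'
```

```text
time_s: 29.82
eef_pos: [0.6146, 0.0809, 0.0457]
contact_force: [-4.0, 4.6, 3.0]
time_s: 30.08
eef_pos: [0.6156, 0.0809, 0.0452]
contact_force: [-13.7, 4.6, 10.3]
time_s: 30.32
eef_pos: [0.6179, 0.0803, 0.0452]
contact_force: [-4.6, 2.5, 4.4]
```

```bash
python3 -m inch '[{"dx":-0.012,"dy":0,"dz":0.007,"rx":0,"ry":0,"rz":0},{"dx":-0.024,"dy":0,"dz":0.014,"rx":0,"ry":0,"rz":0}]' | grep -E 'time|eef|cont|bad'
python3 - <<'E'
from kp import *
print(rack(env.get_obs()["eef_pos"]))
w=env.camera("wrist"); print([(d["score"],rack(at_z(w,d["pixel"],.034))) for d in env.mark_of("wrist","keeper_end")])
E
```

```text
time_s: 30.58
eef_pos: [0.6218, 0.0796, 0.046]
contact_force: [-0.1, 1.0, -0.4]
[-0.0361 -0.0227]
[(0.61, array([-0.012 , -0.0906]))]
```

The bar snapped: the force fell to zero and its end reads -12 mm, against -11 mm when shut. I'll nudge it gently to confirm the solid stop.

```bash
python3 -m inch '[{"dx":-0.012,"dy":0,"dz":0.007,"rx":0,"ry":0,"rz":0},{"dx":-0.024,"dy":0,"dz":0.014,"rx":0,"ry":0,"rz":0}]' | grep -E 'time|eef|cont|bad'
python3 -m inch '[{"dx":-0.01,"dy":0,"dz":0.006,"rx":0,"ry":0,"rz":0},{"dx":-0.016,"dy":0,"dz":0.009,"rx":0,"ry":0,"rz":0}]' | grep -E 'time|eef|cont|bad'
```

```text
time_s: 30.92
eef_pos: [0.624, 0.0792, 0.046]
contact_force: [-2.0, 0.0, 1.1]
time_s: 31.18
eef_pos: [0.6246, 0.0792, 0.0457]
contact_force: [-7.5, 0.1, 6.5]
```

Solid stop met at about 8 N. Now I'll back away and verify.

```bash
python3 -m inch '[{"dx":0.1,"dy":0,"dz":-0.06,"rx":0,"ry":0,"rz":0},{"dx":0.5,"dy":0,"dz":-0.286,"rx":0,"ry":0,"rz":0},{"dx":0.97,"dy":0,"dz":-0.556,"rx":0,"ry":0,"rz":0},{"dx":0.97,"dy":0,"dz":-0.556,"rx":0,"ry":0,"rz":0}]' | grep -E 'eef'
python3 -m inch '[{"dx":0,"dy":0,"dz":-0.4,"rx":0,"ry":0,"rz":0},{"dx":0,"dy":0,"dz":-0.9,"rx":0,"ry":0,"rz":0},{"dx":0,"dy":0,"dz":-0.9,"rx":0,"ry":0,"rz":0},{"dx":0,"dy":0,"dz":-0.9,"rx":0,"ry":0,"rz":0}]' | grep -E 'time|eef|cont'
python3 - <<'E'
from kp import *
w=env.camera("wrist"); t=env.camera("top"); 
for c,T in (("wrist",w),("top",t)):
  for n,z in (("keeper_end",.034),("tray_front",.024),("carton",.016),("tin",0),("giftbox",0),("scraper",0)):
    for d in env.mark_of(c,n)[:3]: print(c,n,d["pixel"],round(d["score"],2),rack(at_z(T,d["pixel"],z)))
cv2.imwrite("pics/end.png",cv2.resize(t["img"][90:250,120:440,::-1],(800,400),interpolation=cv2.INTER_CUBIC))
E
```

```text
eef_pos: [0.5328, 0.0925, 0.0441]
time_s: 32.17
eef_pos: [0.502, 0.097, 0.1083]
contact_force: [-0.2, -0.5, -0.2]
wrist tray_front [302.2, 43.6] 0.7 [ 0.0093 -0.2233]
wrist tin [301.7, 409.4] 0.65 [0.0537 0.1165]
top keeper_end [178.8, 278.2] 0.75 [-0.0173 -0.0911]
top tray_front [173.3, 322.1] 0.88 [ 0.0234 -0.2379]
top tray_front [169.7, 251.9] 0.8 [0.0041 0.0037]
top tray_front [268.0, 294.4] 0.72 [-0.3107 -0.186 ]
top carton [157.4, 260.4] 0.55 [ 0.0525 -0.0188]
top tin [176.3, 160.3] 0.6 [-0.057   0.3221]
top giftbox [172.5, 412.2] 0.81 [ 0.0722 -0.5492]
top scraper [240.4, 155.1] 0.92 [-0.2818  0.3039]
```

View pics/end.png

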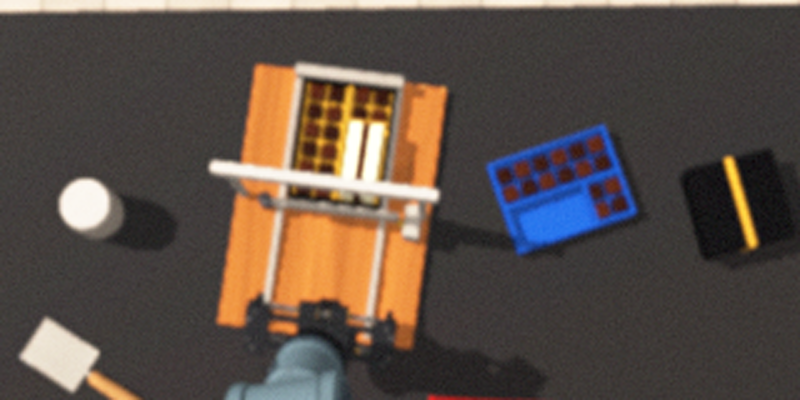

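The top view shows the tray against the rear stop (row 80), the carton in its pocket (columns 340–385) and the bar shut across to the catch block at (220,412). The tin, gift box and scraper have not moved.

```bash
python3 -c "
from rig import env
print(env.finish_job())"
```

```text
the job is handed in; nothing more can be done
None
```

I handed the job in at about 32 s: the carton lies flat in the tray's pocket, the tray is against its stop, and the keeper bar is clicked shut. The tin, gift box and scraper are undisturbed; no verdict was returned.

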